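# Show a culture bottle's base to the desk reader

## Robot

A 6-joint arm with a two-finger parallel gripper is mounted at the origin on the work surface. World frame = base frame: x ahead of the robot, y to its left, z up, the work surface at z = 0. Lengths are in m, angles in rad, forces in N, time in s.
With the tool pointing down it reaches from about 0.325 to 0.9 m from the base axis. Payload 6.1 kg.
Tool frame: the origin (TCP) lies at the very end of the fingers, on their centre line; the grasp point (between the pads) lies 19 mm behind it; z points along the fingers, y is the line along which they close (so a half turn about z gives the same grasp; the last joint's range is limited). The gripper opens to 87 mm and grips with 3 to 60 N. Pads are 19 mm wide; open, the fingers measure 117 mm over their backs; the gripper's body (75 mm by 190 mm) begins 51 mm behind the grasp point.
Start: joints at [0.983, 0.22, 1.526, -0, 1.395, -0.126], TCP at [0.278, 0.56, 0.223] pointing down, gripper open.
Joint ranges: [-2.98, 2.98], [-0.91, 2.08], [0.09, 2.57], [-1.24, 4.39], [0.2, 2.65], [-2.68, 2.68]. Speed limits (rad/s): [2.57, 2.57, 3.01, 3.14, 3.14, 3.14].

## Interface

Orientations are given as a unit quaternion [w, x, y, z].
In Python, from bench import monitor, viewer, hand_in gives the robot as it stands.
- The arm moves only by the tool step_arm, never from a script. Its arguments are lists of equal length, an entry for each row: "jaw": the opening, from -1 (shut) to 1 (fully open); "travel": the shift along the tool's x, y, z in m, a list of three; "spin": the turn about the tool's z in degrees. In form: {"jaw": [jaw, ...], "travel": [[dx, dy, dz], ...], "spin": [spin, ...]}. A call has 1 to 8 rows; each row shifts and turns the commanded pose from where the row before left it, along the tool's axes as they then stand; what a row does not reach is not made up. A row lasts 1/8 s, in which the tool goes at most 62.5 mm and 10.7 degrees, less where a joint would pass 70% of its speed; a pose out of reach is approached as far as the arm can. A call is refused whole if a number of a shift passes 0.0625 or a number of a turn 10.7, either way. A call with a gripper value outside its range is refused whole. The fingers move at their own pace and stop on an object; "newtons" is the grip in N (left out, the last holds). Time passes only in rows, so rows that do not move let the fingers close. It gives the time, the measured TCP pose, the force, the opening and the grip force at its end, in the units of the state.
- monitor.sense(): the state, without advancing time (a new reading comes with each control period).
- viewer.capture(name): name is "scene" or "top" or "wrist"; returns (picture, depth): 420x560x3 uint8, red, green, blue; 420x560 float32, m along the optical axis (not along the pixel's ray), 0 where there is no reading.
- viewer.camera_info(name): a dict with "fx", "fy", "cx", "cy" (pixels), "k1" (the pictures are not rectified: a ray, as slopes to the right and down, at radius r is drawn at 1 + k1 r^2 times it, then the intrinsics apply), "T" (4x4, takes a point from camera to world coordinates). Camera axes: x right, y up, looking along -z (the intrinsics and any distortion apply to the point x, -y, -z); pixel columns grow to the right and rows downward; lengths in m; the calibration is good to about 2 mm. A picture is of the moment at which its call begins: read the wrist's pose just before it. camera_info takes no time and is no camera call; for the wrist camera it gives the pose at the moment of the call.
- hand_in(): hands the job in; it is judged then, once.
The state is a dict: "clock": time; "qpos": joint angles; "joint_vel": joint speeds; "joint_torque": joint torques, N m; "ee_pos": TCP position; "orientation": TCP orientation; "ft_force": force on the tool from outside, world axes, zero at the start; "torque": the same for the moment, N m; "gripper_width": finger opening in m; "grasp_force": force on a finger pad.
Only numpy, scipy, OpenCV 4.12 (cv2) and the standard library are available. Lean on these libraries where they do the work, as an engineer would, in place of code of your own. Each camera call takes 0.05 s, during which the arm holds its last target. There are 200 camera calls.

## Task

Draw the tallest of the four capped bottles straight up until it is clear of the rack, then tip it so that its flat base looks squarely into the slanting window of the desk reader, in line with the middle of the window and about 5 cm away from it. Finish while still holding the bottle there in the gripper, raised and still and touching nothing else; do not bump the reader, and leave everything else where it stands.

Things in the scene. Friction and masses are not known exactly. Their poses are not given: they have to be found in the camera images.
- tall_bottle: The bottle to show: closed amber bottle with a paper label and metal cap, 128 mm tall, about 0.13 kg (may vary); straight round body of 34 mm diameter from its base up to 94 mm, then a shoulder, a 22 mm neck, and a 25 mm cap over the last 14 mm. It stands upright in any one of the rack's four sockets, 28 mm taller than its neighbours. Origin: centre of its flat base; z runs along the bottle to the cap.
- tall_bottle_base (a point): Centre of the tall bottle's flat base (same point as its origin); its axes are the bottle's axes.
- tall_bottle_cap (a point): Centre of the top of the tall bottle's cap, 128 mm along the bottle's z from the base.
- rack: White block, 64 mm (its x) by 240 mm (its y) by 50 mm high, fixed to the table, standing anywhere to the robot's left or right and turned by up to 0.3 rad. Four blind round sockets of 38 mm diameter, 40 mm deep (the bottles stand 10 mm above the table), in one row along its y at -87, -29, 29 and 87 mm. All are filled. The bottles fit loosely (2 mm all round), with 24 mm between neighbours. Origin: centre of its underside, z up.
- reader: Black desk reader fixed to the table on the other side from the rack: round foot of 110 mm diameter, short post and a slanting box-shaped head (86 mm wide, 76 mm long, with a grey block on its back), about 142 mm high in all. Origin: centre of the foot's underside, z up; its front is its -x side, which faces roughly to the robot, turned by up to 0.3 rad.
- reader_window: The reader's flat window, 76 by 66 mm, on the upper slanting face of the head. Origin: middle of the window's outer face, 115 mm above the table and straight above the centre of the foot. Its z axis points straight out of the window: forward (to the reader's front) and up, 40 degrees from vertical. x and y lie in the window's face, y along its 76 mm width, which is level. A bottle shown squarely has its own z parallel to this z, its base towards the window.
- short_bottle1: A shorter bottle of the same kind (100 mm tall, 34 mm diameter, 0.1 kg) standing in one of the other sockets; leave it there. Origin: centre of its underside, z along the bottle to its cap.
- short_bottle2: A shorter bottle of the same kind (100 mm tall, 34 mm diameter, 0.1 kg) standing in one of the other sockets; leave it there. Origin: centre of its underside, z along the bottle to its cap.
- short_bottle3: A shorter bottle of the same kind (100 mm tall, 34 mm diameter, 0.1 kg) standing in one of the other sockets; leave it there. Origin: centre of its underside, z along the bottle to its cap.
- pot: Bystander: small white lidded pot, 48 mm diameter, 50 mm tall, between the rack and the reader. Origin: centre of its underside.
- mouse: Bystander: black computer mouse, about 100 by 58 by 31 mm, in front of the robot. Origin: centre of its underside.
- marker: Bystander: marker pen lying flat, 125 by 14 by 13 mm, beyond the pot. Origin: middle of its underside.
- tray: Bystander: open metal tray, 80 by 120 by 30 mm, at the far left. Origin: centre of its underside.
- slide_box: Bystander: flat grey box, 70 by 90 by 35 mm, at the far right. Origin: centre of its underside.
Things that resemble listed ones, but are neither listed nor needed, are in the scene too. What is shaped like the short_bottle1 but blue or yellow is not meant.

How it is judged:
On the way:
1. the tall bottle is drawn out upright, its base clear above the rack (height (world z) of tall_bottle_base above 0.06 m and angle between tall_bottle's own z axis and vertical below 0.35 rad and contact force between the fingers and tall_bottle above 0.5 N), for 0.1 s.
At the end, for the whole second after the job is handed in: Tall bottle held still by the gripper alone, base 20 to 85 mm out from the window and facing it, within 25 mm of its middle each way along the face, axis within 0.28 rad of square to it; short bottles in their sockets (moved under 12 mm), bystanders moved under 20 mm (x of tall_bottle_base in the frame of reader_window between -0.025 and 0.025 m and y of tall_bottle_base in the frame of reader_window between -0.025 and 0.025 m and z of tall_bottle_base in the frame of reader_window between 0.02 and 0.085 m and z of tall_bottle_cap in the frame of reader_window above 0.12 m and angle between the z axis of tall_bottle and the z axis of reader_window, either way round below 0.28 rad and height (world z) of tall_bottle_base above 0.1 m and linear speed of tall_bottle below 0.03 m/s and angular speed of tall_bottle below 0.3 rad/s and contact force between the fingers and tall_bottle above 0.5 N and contact force between tall_bottle and reader below 0.1 N and contact force between tall_bottle and rack below 0.1 N and contact force between tall_bottle and short_bottle1 below 0.1 N and contact force between tall_bottle and short_bottle2 below 0.1 N and contact force between tall_bottle and short_bottle3 below 0.1 N and contact force between tall_bottle and pot below 0.1 N and contact force between tall_bottle and mouse below 0.1 N and contact force between tall_bottle and marker below 0.1 N and contact force between tall_bottle and tray below 0.1 N and contact force between tall_bottle and slide_box below 0.1 N and distance of each of short_bottle1, short_bottle2, short_bottle3 from where it was at the start of the episode below 0.012 m and angle between each of short_bottle1, short_bottle2, short_bottle3's own z axis and vertical below 0.2 rad and distance of each of pot, mouse, marker, tray, slide_box from where it was at the start of the episode below 0.02 m); the arm keeps its last pose, push and grip.
It fails at once if the bottle or the robot bumps the reader (over 6 N) (contact force between any of tall_bottle, the arm, the fingers and reader above 6 N).
It fails at once if a short bottle is pulled out or knocked over (distance of any of short_bottle1, short_bottle2, short_bottle3 from where it was at the start of the episode above 0.03 m or angle between any of short_bottle1, short_bottle2, short_bottle3's own z axis and vertical above 0.5 rad).
It fails at once if a bystander is pushed more than 30 mm (distance of any of pot, mouse, marker, tray, slide_box from where it was at the start of the episode above 0.03 m).
It also fails if it takes over 40 s, if anything falls off the work surface, if the arm or the gripper's body presses on something with over 40 N, if the wrist force passes 120 N, or if a joint passes its speed limit or range.

## Working session

There is one attempt and no reset: what is moved stays moved. The work goes in short steps, Python scripts to look and compute and a tool call to move; the robot and the scene stay as the last step left them, time stands still between calls to the robot, and variables do not carry over. Pictures are saved under pics/ and viewed, at most 10 in all, crops included, and the job is handed in when it is done.

Besides the shell and the picture viewer there is one more tool, called after "Emit:" in YAML: its name, and indented under it one key for each argument. step_arm: Moves the arm, as the interface text tells. Its arguments: {"type":"object","properties":{"jaw":{"type":"array","items":{"type":"number"}},"travel":{"type":"array","items":{"type":"array","items":{"type":"number"}}},"spin":{"type":"array","items":{"type":"number"}},"newtons":{"type":"number"}},"required":["jaw","travel","spin"]}

```bash
mkdir -p pics; cat > h.py <<'E'
import numpy as np, cv2
from bench import monitor, viewer
def grab(name):
    ci=viewer.camera_info(name); p,d=viewer.capture(name); return p,d,ci
def slopes(ci,u,v):
    x=(np.asarray(u,float)-ci['cx'])/ci['fx']; y=(np.asarray(v,float)-ci['cy'])/ci['fy']
    a,b=x.copy(),y.copy()
    for _ in range(20):
        s=1+ci['k1']*(a*a+b*b); a,b=x/s,y/s
    return a,b
def world(ci,u,v,d):
    a,b=slopes(ci,u,v); d=np.asarray(d,float)
    P=np.stack([a*d,-b*d,-d,np.ones_like(d)],-1)
    return (P@np.array(ci['T']).T)[...,:3]
def cloud(ci,d):
    v,u=np.mgrid[:d.shape[0],:d.shape[1]]
    return world(ci,u,v,d)
E
python3 - <<'E'
from h import *
for n in("scene","top"):
    p,d,ci=grab(n); cv2.imwrite(f'pics/{n}0.png',p[...,::-1]); np.savez(f'{n}0.npz',p=p,d=d,**{k:np.array(x) for k,x in ci.items()})
    print(n,ci['fx'],ci['k1'],np.round(ci['T'],3).tolist())
print(monitor.sense())
E
```

```text
scene 384.4736849549684 -0.02707546211796864 [[-0.893, -0.386, 0.232, 0.778], [0.45, -0.78, 0.436, 0.353], [0.013, 0.494, 0.87, 0.781], [0.0, 0.0, 0.0, 1.0]]
top 518.6895247596564 -0.014166358794423416 [[0.015, 0.996, -0.093, 0.481], [-1.0, 0.012, -0.025, -0.016], [-0.023, 0.093, 0.995, 1.194], [0.0, 0.0, 0.0, 1.0]]
{'clock': 0.1, 'qpos': array([ 9.82907091e-01,  2.21149925e-01,  1.52749947e+00,  8.15711725e-06,
        1.39471824e+00, -1.26108132e-01]), 'joint_vel': array([ 0.00106858, -0.00020133, -0.00380525, -0.00139645, -0.00063886,
        0.00029007]), 'joint_torque': array([-7.04620925e-05, -4.95942485e+01, -3.88522017e+01,  7.01516820e-02,
        5.14102844e-02, -3.74813976e-05]), 'ee_pos': array([0.27815362, 0.55906016, 0.22154354]), 'orientation': array([-3.13907933e-04,  2.28845142e-01,  9.73462435e-01, -8.30132339e-04]), 'ft_force': array([-0.21383828,  0.08549244, -0.77120257]), 'torque': array([ 0.02713129,  0.02416037, -0.06295577]), 'grasp_force': 0.0, 'gripper_width': 0.08689906033867403}
```

View pics/scene0.png

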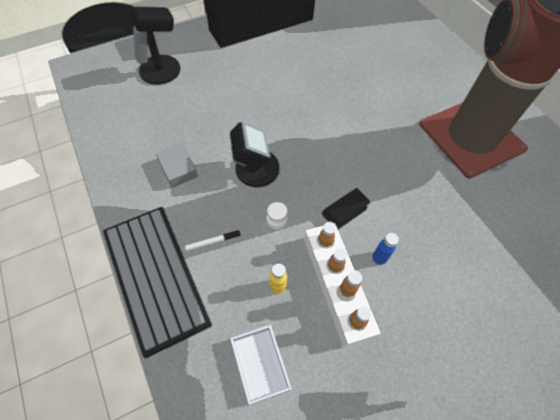

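View pics/top0.png

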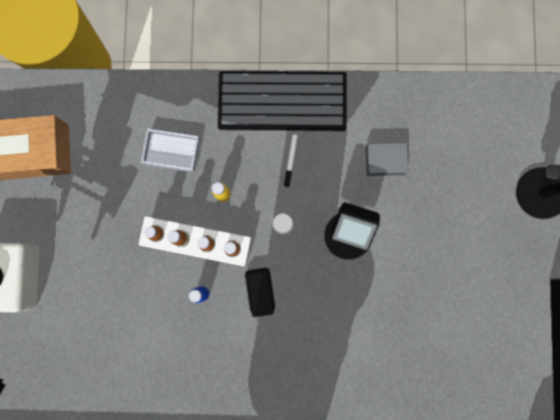

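The scene view shows four amber bottles in the white rack, with caps at scene pixels (329,229), (338,255), (354,277) and (363,312). The blue bottle (386,248) and the yellow one (279,278) are decoys. The reader is at (255,155), the pot at (277,214). The top view shows the same row at (153,232), (178,237), (206,243), (232,248), and the reader window at (355,230). Cap heights will decide which bottle is the tall one.

```bash
python3 - <<'E'
from h import *
for n in("scene","top"):
    z=np.load(n+'0.npz'); ci={k:z[k] for k in('fx','fy','cx','cy','k1','T')}; p,d=z['p'],z['d']; P=cloud(ci,d); hsv=cv2.cvtColor(p,cv2.COLOR_RGB2HSV)
    ok=d>0
    # rack bottles: cap top = local max heights in rack ROI
    roi=(slice(215,345),slice(300,382)) if n=='scene' else (slice(210,270),slice(132,255))
    m=np.zeros(d.shape,bool); m[roi]=True
    c=(m&ok&(P[...,2]>.097)&(P[...,2]<.16)).astype(np.uint8)
    k,L,st,cen=cv2.connectedComponentsWithStats(c)
    for i in range(1,k):
        if st[i,4]<15: continue
        q=P[L==i]; zt=np.percentile(q[:,2],90); t=q[q[:,2]>zt-.006]
        print(n,'cap',cen[i].round(),st[i,4],'ztop',zt.round(4),'xy',t[:,:2].mean(0).round(4),np.ptp(t,axis=0).round(3))
    r=m&ok&(abs(P[...,2]-.05)<.006)&(hsv[...,1]<60)
    print('rack',r.sum(),cv2.minAreaRect(P[r][:,:2].astype(np.float32)))
    # window
    roi=(slice(120,160),slice(235,275)) if n=='scene' else (slice(205,255),slice(325,385))
    m=np.zeros(d.shape,bool); m[roi]=True
    w=(m&ok&(p.min(2)>120)&(P[...,2]>.06)).astype(np.uint8)
    k,L,st,cen=cv2.connectedComponentsWithStats(w); i=1+st[1:,4].argmax(); 
    q=P[cv2.erode((L==i).astype(np.uint8),np.ones((3,3)))>0]; c0=np.median(q,0); q=q[np.linalg.norm(q-c0,axis=1)<.07]
    c0=q.mean(0); nn=np.linalg.svd(q-c0)[2][2]; nn*=np.sign(nn[2])
    print(n,'win',cen[i].round(1),st[i],c0.round(4),'n',nn.round(3),'tilt',np.degrees(np.arccos(nn[2])).round(1),'yaw',np.arctan2(nn[1],nn[0]).round(3))
    cn=cv2.boxPoints(cv2.minAreaRect(np.argwhere(L==i)[:,::-1].astype(np.float32)))
    # cast corner rays on the fitted plane
    T=ci['T']; a,b=slopes(ci,cn[:,0],cn[:,1]); D=np.stack([a,-b,-np.ones(4)],-1)@T[:3,:3].T; o=T[:3,3]
    C=o+D*(((c0-o)@nn)/(D@nn))[:,None]; print(C.round(3).tolist(),'mid',C.mean(0).round(4),np.linalg.norm(np.roll(C,1,0)-C,axis=1).round(3))
    for nm,s in(('foot',P[ok&(P[...,2]<.02)&(P[...,2]>.005)&(p.max(2)<50)&(np.linalg.norm(P[...,:2]-c0[:2],axis=-1)<.09)]),): print(nm,len(s),cv2.minEnclosingCircle(s[:,:2].astype(np.float32)) if len(s) else '')
    for nm,(u,v) in ({'pot':(283,223),'blue':(199,295),'mouse':(260,291)}.items() if n=='top' else []): print(nm,P[v,u].round(3))
z=np.load('scene0.npz'); cv2.imwrite('pics/crop.png',cv2.resize(z['p'][205:350,290:410,::-1],None,fx=4,fy=4,interpolation=cv2.INTER_CUBIC))
E
```

```text
scene cap [329. 229.] 144 ztop 0.1116 xy [0.5221 0.1025] [0.024 0.024 0.007]
scene cap [339. 255.] 156 ztop 0.1113 xy [0.5323 0.1594] [0.025 0.025 0.006]
scene cap [352. 282.] 343 ztop 0.1384 xy [0.5427 0.2167] [0.024 0.025 0.007]
scene cap [363. 314.] 184 ztop 0.1105 xy [0.5528 0.2739] [0.024 0.024 0.008]
rack 2317 ((0.5025301575660706, 0.19295158982276917), (0.24052147567272186, 0.13491873443126678), 79.6884765625)
scene win [255.  139.1] [241 121  28  36 557] [ 0.5584 -0.156   0.1159] n [-0.617  0.19   0.764] tilt 40.2 yaw 2.843
[[0.572, -0.2, 0.138], [0.509, -0.228, 0.094], [0.544, -0.117, 0.095], [0.601, -0.098, 0.136]] mid [ 0.5566 -0.1607  0.1156] [0.106 0.081 0.117 0.072]
foot 728 ((0.5580528378486633, -0.15278767049312592), 0.05278501659631729)
top cap [149. 232.] 122 ztop 0.1122 xy [0.5504 0.2768] [0.023 0.023 0.008]
top cap [175. 237.] 223 ztop 0.1395 xy [0.54   0.2196] [0.023 0.024 0.009]
top cap [202. 242.] 116 ztop 0.1127 xy [0.5298 0.1627] [0.023 0.022 0.008]
top cap [229. 248.] 113 ztop 0.113 xy [0.5194 0.1057] [0.023 0.021 0.009]
rack 2089 ((0.534978449344635, 0.19194580614566803), (0.24075284600257874, 0.06415631622076035), 79.63429260253906)
top win [354.1 231.4] [334 216  42  32 858] [ 0.5564 -0.1541  0.1167] n [-0.619  0.189  0.763] tilt 40.3 yaw 2.846
[[0.544, -0.113, 0.097], [0.59, -0.126, 0.137], [0.568, -0.195, 0.136], [0.521, -0.185, 0.096]] mid [ 0.5559 -0.1547  0.1164] [0.075 0.062 0.073 0.062]
foot 585 ((0.5540578961372375, -0.15184402465820312), 0.05338600277900696)
pot [ 0.578 -0.006  0.051]
blue [0.42  0.168 0.099]
mouse [0.427 0.044 0.027]
```

View pics/crop.png

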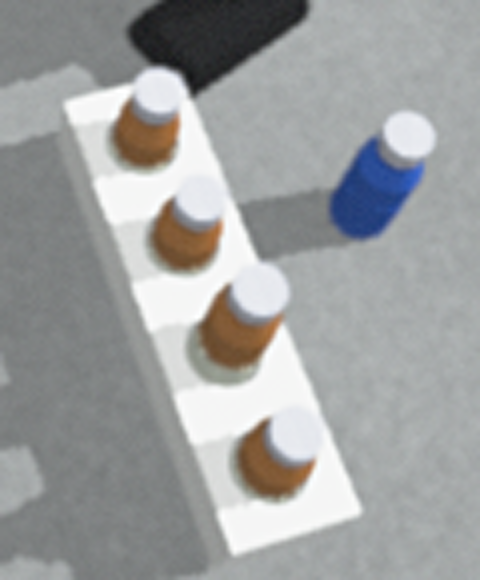

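There are four amber candidates. Only the one at scene (352,282) / top (175,237) has its cap at 0.138 m; the other three are at 0.111 m. The crop confirms it at crop pixel (258,285), visibly taller and in the third socket, while blue and yellow stand outside the rack. It is at about (0.541, 0.218). The window is at (0.557, -0.154, 0.116) with a 40° tilt, as described.

The tool cannot be tilted, so I will lift the bottle upright. Then I will stand it lightly on free table and pivot it between the pads.

Emit:
step_arm:
  jaw: [1,1,1,1,1,1,1,1]
  travel:
    - [0,0,0]
    - [0,0,0]
    - [0,0,0]
    - [0,0,0]
    - [0,0,0]
    - [0,0,0]
    - [0,0,0]
    - [0,0,0]
  spin: [10.6,10.6,10.6,10.6,10.6,10.6,10.2,0]
  newtons: 15

```text
clock: 1.1
ee_pos: [0.2783, 0.5592, 0.2219]
orientation: [0.0, 0.767, 0.642, -0.001]
ft_force: [0.5, -0.2, 0.5]
gripper_width: 0.0871
grasp_force: 0.0
```

```bash
cat > to.py <<'E'
import sys; from h import *
from scipy.spatial.transform import Rotation as R
def tool(t):
    s=monitor.sense(); q=s['orientation']; M=R.from_quat([q[1],q[2],q[3],q[0]]).as_matrix()
    print('t',round(s['clock'],2),'ee',s['ee_pos'].round(4),'yaw_y',np.degrees(np.arctan2(M[1,1],M[0,1])).round(2),'q',s['qpos'].round(2),'F',s['ft_force'].round(1),'w',round(s['gripper_width'],4),'g',round(float(s['grasp_force']),1))
    print('tool shift',(M.T@(np.array(t)-s['ee_pos'])).round(4))
if __name__=='__main__': tool([float(a) for a in sys.argv[1:4]])
E
python3 to.py .541 .218 .20
```

```text
t 1.1 ee [0.2783 0.5592 0.2219] yaw_y -10.17 q [0.98 0.22 1.53 0.   1.39 1.16] F [ 0.5 -0.2  0.5] w 0.0871 g 0.0
tool shift [-0.2895  0.3188  0.0221]
```

Emit:
step_arm:
  jaw: [1,1,1,1,1,1,1,1]
  travel:
    - [-0.041,0.0455,0.003]
    - [-0.041,0.0455,0.003]
    - [-0.041,0.0455,0.003]
    - [-0.041,0.0455,0.003]
    - [-0.041,0.0455,0.003]
    - [-0.041,0.0455,0.003]
    - [-0.0435,0.0458,0.003]
    - [0,0,0]
  spin: [0,0,0,0,0,0,0,0]

```text
clock: 2.1
ee_pos: [0.5422, 0.2145, 0.201]
orientation: [0.0, 0.768, 0.64, -0.0]
ft_force: [0.2, 0.6, 0.4]
gripper_width: 0.0872
grasp_force: 0.0
```

```bash
python3 - <<'E'
from h import *; from to import tool
tool([.541,.218,.075])
p,d,ci=grab('wrist'); cv2.imwrite('pics/w1.png',p[...,::-1]); P=cloud(ci,d)
m=((d>0)&(P[...,2]>.128)&(P[...,2]<.146)&(np.hypot(P[...,0]-.541,P[...,1]-.218)<.04))
q=P[m]; print(m.sum(),np.argwhere(m).mean(0),q.mean(0),np.ptp(q,axis=0)); print(cv2.minEnclosingCircle(q[:,:2].astype(np.float32)))
E
```

```text
t 2.1 ee [0.5422 0.2145 0.201 ] yaw_y -10.37 q [ 0.24  0.14  1.66 -0.    1.34  0.42] F [0.2 0.6 0.4] w 0.0872 g 0.0
tool shift [ 0.0034 -0.0018  0.126 ]
1102 [221.12794918 282.78402904] [0.54182742 0.218829   0.13801076] [0.02458866 0.02497079 0.01262956]
((0.5416963696479797, 0.21775199472904205), 0.01270428579300642)
```

View pics/w1.png

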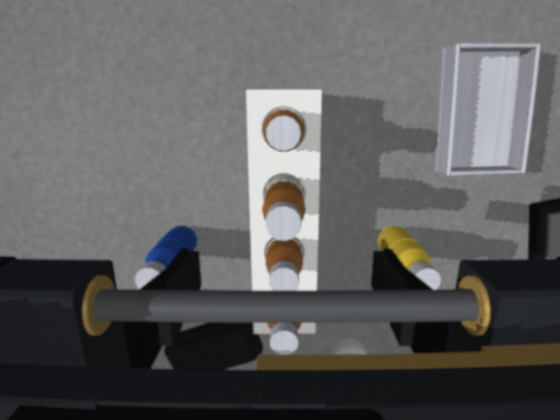

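The wrist view shows the tall cap at (283,221), centred between the fingers, with the blue (165,255) and yellow (408,258) bottles well outside. The cap measures (0.5417, 0.218, 0.138), so I am descending.

Emit:
step_arm:
  jaw: [1,1,1,1,1,1,-1,-1]
  travel:
    - [0.0034,-0.001,0.02]
    - [0,0,0.026]
    - [0,0,0.03]
    - [0,0,0.03]
    - [0,0,0.02]
    - [0,0,0]
    - [0,0,0]
    - [0,0,0]
  spin: [0,0,0,0,0,0,0,0]
  newtons: 15

```text
clock: 3.15
ee_pos: [0.5409, 0.2224, 0.0771]
orientation: [0.001, 0.767, 0.641, 0.001]
ft_force: [0.6, 0.6, 0.1]
gripper_width: 0.0746
grasp_force: 0.0
```

Emit:
step_arm:
  jaw: [-1,-1,-1,-1]
  travel:
    - [0,0,0]
    - [0,0,0]
    - [0,0,0]
    - [0,0,0]
  spin: [0,0,0,0]

```text
clock: 3.65
ee_pos: [0.5399, 0.222, 0.0756]
orientation: [0.0, 0.768, 0.641, 0.0]
ft_force: [1.1, 0.5, 1.0]
gripper_width: 0.0347
grasp_force: 0.2
```

Emit:
step_arm:
  jaw: [0,0,-1,-1,-1,-1,-1,-1]
  travel:
    - [0,0,0]
    - [-0.004,0.0015,0]
    - [0,0,0]
    - [0,0,0]
    - [0,0,0]
    - [0,0,0]
    - [0,0,0]
    - [0,0,0]
  spin: [0,0,0,0,0,0,0,0]

```text
clock: 4.65
ee_pos: [0.5405, 0.2178, 0.0756]
orientation: [-0.0, 0.767, 0.641, -0.0]
ft_force: [-0.6, 0.5, 0.4]
gripper_width: 0.0334
grasp_force: 15.0
```

Emit:
step_arm:
  jaw: [-1,-1,-1,-1,-1,-1,-1,-1]
  travel:
    - [0,0,0]
    - [0,0,-0.01]
    - [0,0,-0.02]
    - [0,0,-0.03]
    - [0,0,-0.03]
    - [0,0,-0.03]
    - [0,0,-0.02]
    - [0,0,0]
  spin: [0,0,0,0,0,0,0,0]

```text
clock: 5.65
ee_pos: [0.5419, 0.2182, 0.2183]
orientation: [0.001, 0.767, 0.641, 0.002]
ft_force: [1.1, 0.0, -2.0]
gripper_width: 0.0333
grasp_force: 15.0
```

```bash
python3 - <<'E'
from h import *; from to import tool
tool([.40,-.25,.2])
p,d,ci=grab('scene'); cv2.imwrite('pics/s2.png',p[...,::-1])
E
```

```text
t 5.65 ee [0.5419 0.2182 0.2183] yaw_y -10.25 q [0.25 0.12 1.65 0.   1.37 0.43] F [ 1.1  0.  -2. ] w 0.0333 g 15.0
tool shift [-0.486  -0.0563  0.0171]
```

View pics/s2.png

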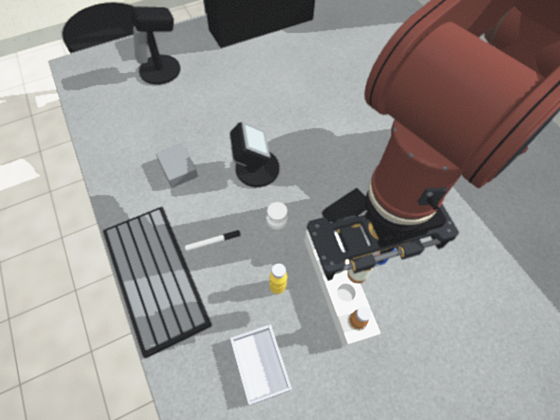

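The scene view shows the tall bottle out of its socket (345,292) and in the gripper; the neighbours are untouched. Next I carry it to the free table area near (0.40, -0.25).

Emit:
step_arm:
  jaw: [-1,-1,-1,-1,-1,-1,-1,-1]
  travel:
    - [-0.03,-0.0056,0]
    - [-0.05,-0.0056,0]
    - [-0.05,-0.0056,0]
    - [-0.05,-0.0056,0]
    - [-0.05,-0.0056,0]
    - [-0.05,-0.0056,0]
    - [-0.05,-0.0056,0]
    - [-0.05,-0.0056,0]
  spin: [0,0,0,0,0,0,0,0]

```text
clock: 6.7
ee_pos: [0.4273, -0.1491, 0.2139]
orientation: [-0.001, 0.767, 0.641, -0.0]
ft_force: [0.4, -0.3, -0.8]
gripper_width: 0.0337
grasp_force: 15.0
```

Emit:
step_arm:
  jaw: [-1,-1,-1,-1,-1,-1,-1,-1]
  travel:
    - [-0.05,-0.0056,0]
    - [-0.04,-0.0056,0]
    - [-0.02,0,0]
    - [0,0,0]
    - [0,0,0]
    - [0,0,0]
    - [0,0,0]
    - [0,0,0]
  spin: [0,0,0,-10.6,-10.6,-10.6,-10.6,-10.6]

```text
clock: 7.7
ee_pos: [0.3981, -0.2533, 0.2144]
orientation: [-0.001, 0.398, 0.918, 0.001]
ft_force: [-0.4, -0.1, -1.3]
gripper_width: 0.0333
grasp_force: 15.0
```

Emit:
step_arm:
  jaw: [-1,-1,-1,-1,-1]
  travel:
    - [0,0,0]
    - [0,0,0]
    - [0,0,0]
    - [0,0,0]
    - [0,0,0]
  spin: [-10.6,-10.6,-9,0,0]

```text
clock: 8.32
ee_pos: [0.3982, -0.2539, 0.215]
orientation: [-0.0, 0.15, 0.989, 0.0]
ft_force: [-0.3, 0.4, -0.5]
gripper_width: 0.0335
grasp_force: 15.0
```

```bash
python3 - <<'E'
from h import *; from to import tool
tool([.40,-.25,.072])
p,d,ci=grab('scene'); cv2.imwrite('pics/s3.png',p[...,::-1])
P=cloud(ci,d);hsv=cv2.cvtColor(p,cv2.COLOR_RGB2HSV)
s=monitor.sense()['ee_pos']
m=(d>0)&(np.hypot(P[...,0]-s[0],P[...,1]-s[1])<.06)&(P[...,2]>.1)&(hsv[...,1]>120)
print(m.sum(),P[m][:,2].min() if m.any() else '')
E
```

```text
t 8.32 ee [ 0.3982 -0.2539  0.215 ] yaw_y 72.79 q [-0.73 -0.15  1.92  0.    1.37 -2.01] F [-0.3  0.4 -0.5] w 0.0335 g 15.0
tool shift [-0.0007  0.0042  0.143 ]
52 0.15129999446632758
```

Emit:
step_arm:
  jaw: [-1,-1,-1,-1,-1,-1,-1,-1]
  travel:
    - [0,0,0.02]
    - [0,0,0.03]
    - [0,0,0.03]
    - [0,0,0.03]
    - [0,0,0.02]
    - [0,0,0.01]
    - [0,0,0.006]
    - [0,0,0]
  spin: [0,0,0,0,0,0,0,0]

```text
clock: 9.38
ee_pos: [0.3983, -0.2545, 0.0698]
orientation: [0.0, 0.149, 0.989, -0.0]
ft_force: [-0.5, -0.0, -1.0]
gripper_width: 0.0333
grasp_force: 15.0
```

Emit:
step_arm:
  jaw: [-1,-1,-1,-1]
  travel:
    - [0,0,0.002]
    - [0,0,0.001]
    - [0,0,0.001]
    - [0,0,0]
  spin: [0,0,0,0]

```text
clock: 9.88
ee_pos: [0.3982, -0.2544, 0.0656]
orientation: [0.0, 0.148, 0.989, -0.0]
ft_force: [-0.6, -0.2, -0.9]
gripper_width: 0.0335
grasp_force: 15.0
```

Emit:
step_arm:
  jaw: [-1,-1,-1]
  travel:
    - [0,0,0.001]
    - [0,0,0.001]
    - [0,0,0]
  spin: [0,0,0]
  newtons: 6

```text
clock: 10.25
ee_pos: [0.3992, -0.2551, 0.065]
orientation: [0.001, 0.148, 0.989, -0.0]
ft_force: [-1.1, 1.0, 7.3]
gripper_width: 0.0338
grasp_force: 6.0
```

Emit:
step_arm:
  jaw: [-1,-1,-1,-1,-1]
  travel:
    - [0.004,0,-0.0005]
    - [0.0035,0,-0.0005]
    - [0.0038,0,-0.0003]
    - [0.0037,0,-0.0002]
    - [0,0,0]
  spin: [0,0,0,0,0]

```text
clock: 10.88
ee_pos: [0.3835, -0.25, 0.0652]
orientation: [-0.0, 0.148, 0.989, -0.0]
ft_force: [0.7, -0.7, 5.4]
gripper_width: 0.0339
grasp_force: 6.0
```

```bash
cat > look.py <<'E'
import sys; from h import *; from to import tool
tool([.40,-.25,.072])
for n in('scene','top','wrist'):
    p,d,ci=grab(n); P=cloud(ci,d);hsv=cv2.cvtColor(p,cv2.COLOR_RGB2HSV); s=monitor.sense()['ee_pos']
    m=(d>0)&(np.hypot(P[...,0]-s[0],P[...,1]-s[1])<.12)&(hsv[...,0]<22)&(hsv[...,1]>110)&(hsv[...,2]>40)&(P[...,2]<s[2]+.1)&(P[...,2]>s[2]-.1)
    print(n,m.sum(),(np.argwhere(m).mean(0).round(),P[m].min(0).round(3),P[m].max(0).round(3)) if m.any() else '')
    cv2.imwrite(f'pics/{n}_{sys.argv[1]}.png',p[...,::-1])
a,b,c=[cv2.imread(f'pics/{n}_{sys.argv[1]}.png') for n in('scene','top','wrist')]
cv2.imwrite(f'pics/m_{sys.argv[1]}.png',np.hstack([cv2.resize(a[60:270,220:500],(400,300)),cv2.resize(c,(400,300))]))
E
python3 look.py a
```

```text
t 10.88 ee [ 0.3835 -0.25    0.0652] yaw_y 72.93 q [-0.75 -0.    2.09 -0.    1.06 -2.02] F [ 0.7 -0.7  5.4] w 0.0339 g 6.0
tool shift [-0.0158  0.0048 -0.0068]
scene 38 (array([115., 294.]), array([ 0.394, -0.284,  0.006]), array([ 0.446, -0.18 ,  0.158]))
top 0 
wrist 8370 (array([323., 316.]), array([ 0.342, -0.279,  0.005]), array([ 0.4  , -0.196,  0.165]))
```

View pics/m_a.png

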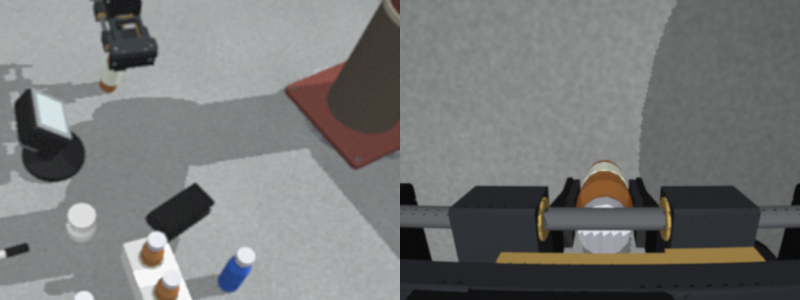

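The left half (scene) shows the bottle standing on the table under the gripper at (108,85); the right half (wrist) shows the cap at (605,220) and the body above it. I will measure the tilt from the wrist depth.

```bash
cat > tilt.py <<'E'
from h import *; from scipy.spatial.transform import Rotation as R
def tilt(show=True):
    ci=viewer.camera_info('wrist'); s=monitor.sense(); p,d,_=grab('wrist'); q=s['orientation']; M=R.from_quat([q[1],q[2],q[3],q[0]]).as_matrix()
    L=(cloud(ci,d)-s['ee_pos'])@M   # tool frame
    m=(d>0)&(abs(L[...,1])<.005)&(L[...,2]>-.11)&(L[...,2]<.075)&(abs(L[...,0])<.1)&(L[...,2]+s['ee_pos'][2]*0<.066)
    X=L[m]
    for a in np.arange(-.09,.07,.01):
        k=X[(X[:,2]>=a)&(X[:,2]<a+.01)]
        if len(k)>5: print('z %.3f x %.4f n %d'%(a+.005,np.median(k[:,0]),len(k)))
    print('cam in tool',((np.array(ci['T'])[:3,3]-s['ee_pos'])@M).round(3),'ee',s['ee_pos'].round(4),'F',s['ft_force'].round(1))
tilt()
E
python3 tilt.py
```

```text
z -0.085 x 0.0301 n 1262
z -0.065 x 0.0052 n 1109
z -0.055 x 0.0197 n 243
z -0.045 x 0.0159 n 111
z -0.035 x 0.0167 n 427
z -0.025 x 0.0185 n 181
z -0.015 x 0.0167 n 90
z -0.005 x 0.0149 n 79
z 0.005 x 0.0131 n 76
z 0.015 x 0.0115 n 56
z 0.025 x 0.0094 n 48
z 0.035 x 0.0076 n 37
z 0.045 x 0.0056 n 31
z 0.055 x 0.0031 n 29
z 0.065 x 0.0539 n 2382
cam in tool [ 0.076 -0.    -0.163] ee [ 0.3836 -0.25    0.0652] F [0.7 0.2 6.8]
```

It pivots as planned and the tilt is now about 10.5°. Continuing the arc to about 40°.

Emit:
step_arm:
  jaw: [-1,-1,-1,-1,-1,-1,-1,-1]
  travel:
    - [0.0038,0,0]
    - [0.0038,0,0.0001]
    - [0.0037,0,0.0003]
    - [0.0037,0,0.0005]
    - [0.0037,0,0.0007]
    - [0.0037,0,0.0008]
    - [0.0036,0,0.001]
    - [0.0036,0,0.0011]
  spin: [0,0,0,0,0,0,0,0]

```text
clock: 12.08
ee_pos: [0.3553, -0.2412, 0.0605]
orientation: [-0.0, 0.148, 0.989, 0.0]
ft_force: [1.1, -0.0, 0.0]
gripper_width: 0.0339
grasp_force: 6.0
```

Emit:
step_arm:
  jaw: [-1,-1,-1,-1,-1]
  travel:
    - [0.0035,0,0.0013]
    - [0.0035,0,0.0014]
    - [0.0034,0,0.0016]
    - [0.0033,0,0.0017]
    - [0,0,0]
  spin: [0,0,0,0,0]

```text
clock: 12.7
ee_pos: [0.3421, -0.2372, 0.0544]
orientation: [-0.0, 0.148, 0.989, 0.0]
ft_force: [0.0, -0.1, 0.1]
gripper_width: 0.0339
grasp_force: 6.0
```

```bash
python3 tilt.py
```

```text
z -0.085 x 0.0301 n 1265
z -0.055 x 0.0296 n 1439
z -0.045 x 0.0384 n 1006
z -0.035 x 0.0087 n 13
z -0.005 x -0.0304 n 75
z 0.005 x -0.0396 n 65
z 0.015 x -0.0478 n 49
z 0.025 x -0.0584 n 42
z 0.035 x -0.0626 n 7
z 0.055 x 0.0568 n 2481
cam in tool [ 0.076 -0.    -0.163] ee [ 0.3421 -0.2372  0.0544] F [ 0.  -0.1  0.1]
```

Tilt is about 43°, which is well within tolerance. I will tighten the grip, lift, and re-measure the base relative to the tool.

Emit:
step_arm:
  jaw: [-1,-1,-1,-1,-1,-1,-1,-1]
  travel:
    - [0,0,0]
    - [0,0,0]
    - [0,0,-0.01]
    - [0,0,-0.03]
    - [0,0,-0.05]
    - [0,0,-0.05]
    - [0,0,-0.04]
    - [0,0,-0.02]
  spin: [0,0,0,0,0,0,0,0]
  newtons: 25

```text
clock: 13.75
ee_pos: [0.3432, -0.2379, 0.2581]
orientation: [0.002, 0.148, 0.989, -0.001]
ft_force: [-1.1, -0.2, -0.8]
gripper_width: 0.0333
grasp_force: 25.0
```

```bash
python3 tilt.py; python3 look.py b; python3 - <<'E'
import cv2,numpy as np
a,b=cv2.imread('pics/scene_b.png'),cv2.imread('pics/wrist_b.png')
cv2.imwrite('pics/m2.png',np.hstack([cv2.resize(a[20:230,220:500],(400,300)),cv2.resize(b,(400,300))]))
E
```

```text
z -0.085 x 0.0300 n 1257
z -0.055 x 0.0294 n 1461
z -0.045 x 0.0384 n 977
z -0.035 x 0.0087 n 12
z -0.005 x -0.0302 n 70
z 0.005 x -0.0392 n 69
z 0.015 x -0.0479 n 38
z 0.025 x -0.0575 n 47
cam in tool [ 0.076 -0.    -0.163] ee [ 0.3432 -0.2379  0.2581] F [-1.1 -0.2 -0.8]
t 13.8 ee [ 0.3438 -0.2386  0.26  ] yaw_y 72.95 q [-0.8  -0.33  1.98  0.    1.48 -2.07] F [ 0.8 -1.1  2. ] w 0.0337 g 25.0
tool shift [-0.0559  0.0062  0.1884]
scene 162 (array([ 39., 313.]), array([ 0.345, -0.26 ,  0.217]), array([ 0.405, -0.168,  0.352]))
top 108 (array([321., 411.]), array([ 0.324, -0.266,  0.221]), array([ 0.402, -0.178,  0.352]))
wrist 5562 (array([328., 321.]), array([ 0.302, -0.267,  0.23 ]), array([ 0.399, -0.183,  0.354]))
```

View pics/m2.png

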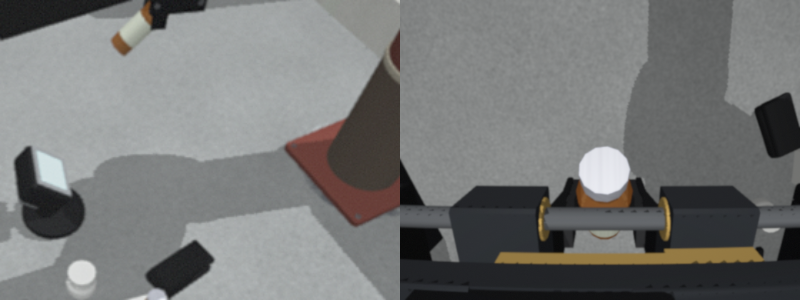

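The left half shows the bottle raised and tipped, base at (118,45) facing the reader side; the right half shows the cap at (604,172). From the fit, the base lies at about (-0.052, 0, 0.0445) in the tool frame. The TCP target is therefore about (0.476, -0.130, 0.1985).

Emit:
step_arm:
  jaw: [-1,-1,-1,-1,-1,-1,-1,-1]
  travel:
    - [-0.008,0.012,0]
    - [-0.015,0.022,0]
    - [-0.02,0.03,0]
    - [-0.02,0.03,0]
    - [-0.018,0.026,0]
    - [-0.01,0.015,0]
    - [-0.0045,0.007,0]
    - [0,0,0]
  spin: [0,0,0,0,0,0,0,0]

```text
clock: 14.95
ee_pos: [0.4752, -0.1294, 0.2541]
orientation: [-0.001, 0.148, 0.989, 0.0]
ft_force: [-0.3, -0.8, -0.5]
gripper_width: 0.0334
grasp_force: 25.0
```

```bash
python3 to.py .476 -.130 .1985
```

```text
t 14.95 ee [ 0.4752 -0.1294  0.2541] yaw_y 72.97 q [-0.43 -0.12  1.82 -0.    1.44 -1.7 ] F [-0.3 -0.8 -0.5] w 0.0334 g 25.0
tool shift [-0.001  -0.0003  0.0556]
```

Emit:
step_arm:
  jaw: [-1,-1,-1,-1,-1,-1,-1]
  travel:
    - [0,0,0.008]
    - [0,0,0.012]
    - [0,0,0.012]
    - [0,0,0.012]
    - [0,0,0.008]
    - [0,0,0.0036]
    - [0,0,0]
  spin: [0,0,0,0,0,0,0]

```text
clock: 15.82
ee_pos: [0.4754, -0.1295, 0.1989]
orientation: [-0.0, 0.148, 0.989, 0.0]
ft_force: [0.3, -0.1, -0.9]
gripper_width: 0.0332
grasp_force: 25.0
```

```bash
python3 tilt.py; python3 - <<'E'
from h import *; from to import tool
tool([.476,-.13,.1985])
W=np.array([.557,-.1545,.116]); n=np.array([-.617,.19,.764]); yv=np.array([.294,.956,0]); xv=np.cross(yv,n)
s=monitor.sense()['ee_pos']; b=s+.052*np.array([.956,-.293,0])-np.array([0,0,.0445])
print('base in window',[(round(float((b-W)@k),4)) for k in(xv,yv,n)])
im=[]
for nme,r in(('scene',(60,200,180,367)),('top',(140,290,240,440))):
    p,d,ci=grab(nme); P=cloud(ci,d); h=cv2.cvtColor(p,cv2.COLOR_RGB2HSV)
    m=(d>0)&(h[...,0]<22)&(h[...,1]>110)&(np.linalg.norm(P-b,axis=-1)<.06)
    q=(P[m]-W)@np.stack([xv,yv,n],1); print(nme,m.sum(),(q.min(0).round(3),q.max(0).round(3)) if m.any() else '')
    im.append(cv2.resize(p[r[0]:r[1],r[2]:r[3],::-1],(400,300)))
cv2.imwrite('pics/m3.png',np.hstack(im))
E
```

```text
z -0.085 x 0.0301 n 1265
z -0.055 x 0.0295 n 1441
z -0.045 x 0.0383 n 986
z -0.035 x 0.0087 n 13
z -0.005 x -0.0304 n 67
z 0.005 x -0.0388 n 68
z 0.015 x -0.0474 n 41
z 0.025 x -0.0574 n 46
cam in tool [ 0.076 -0.    -0.163] ee [ 0.4754 -0.1295  0.1989] F [ 0.3 -0.1 -0.9]
t 15.88 ee [ 0.4756 -0.1296  0.1992] yaw_y 72.94 q [-0.43 -0.08  1.89 -0.    1.33 -1.7 ] F [ 1.1 -0.1  0.3] w 0.033 g 25.0
tool shift [-0.0005 -0.0003  0.0007]
base in window [-0.0003, -0.0001, 0.051]
scene 81 (array([-0.007, -0.007,  0.054]), array([0.018, 0.017, 0.069]))
top 0
```

View pics/m3.png

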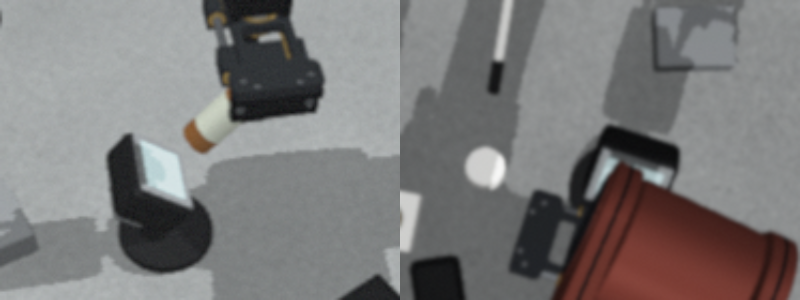

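The picture shows the base at (195,140) squarely facing the window at (168,175), clear of the reader, and the bystanders where they were. The measured base is at (0, 0, 51 mm) in the window frame, about 2° from square. The arm is still, so I am handing in.

```bash
python3 -c "
from bench import hand_in
print(hand_in())"
```

```text
the job is handed in; nothing more can be done
None
```

The job is handed in: the tall bottle was lifted upright out of the rack, tipped by pivoting it in the gripper against free table, and is held still with its base about 51 mm out from the middle of the reader window and about 2° off square by my measurement; the hand-in gave no verdict.

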